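# Put the go-backs back on display

## Robot

A 6-joint arm with a two-finger parallel gripper is mounted at the origin on a cart in front of the work surface, level with it; the furniture and walls round the work are solid. World frame = base frame: x ahead of the robot, y to its left, z up, the work surface at z = 0. Lengths are in mm, angles in rad, forces in N, time in s.
With the tool pointing down it reaches from about 350 to 875 mm from the base axis. Payload 4.2 kg.
Tool frame: the origin (TCP) lies between the finger pads; the fingertips stand 17 mm ahead of it and the grasp point (between the pads) lies 2 mm behind it; z points along the fingers, y is the line along which they close (so a half turn about z gives the same grasp; the last joint's range is limited). The gripper opens to 85 mm and grips with 20 to 120 N. Pads are 22 mm wide; open, the fingers measure 114 mm over their backs; the gripper's body (76 mm by 85 mm) begins 54 mm behind the grasp point. The pads swing forward as they close: fully open they stand 13 mm farther back than shut.
Start: joints at [1.424, 0.385, 0.008, 0, -1.194, -0.259], TCP at [246.688, 574.234, 248.312] pointing down, gripper open.
Joint ranges: [-3.14, 3.14], [-1.21, 2.06], [-1.07, 1.41], [-3.16, 2.05], [-2.99, -0.16], [-3.1, 3.1]. Speed limits (rad/s): [2.79, 2.79, 3.14, 3.14, 3.14, 3.14].

## Interface

Orientations are given as a unit quaternion [x, y, z, w].
In Python, from bench import arm, imaging, readout gives the robot as it stands (arm), with the cameras (imaging) and the readings (readout).
- The arm moves only by the tool drive_effector, called after ">>>" by a JSON object that holds its "fn" and its "kwargs". Schema: {"type":"object","properties":{"deltas":{"type":"array","items":{"type":"object","properties":{"tx":{"type":"number"},"ty":{"type":"number"},"tz":{"type":"number"},"wx":{"type":"number"},"wy":{"type":"number"},"wz":{"type":"number"}},"additionalProperties":false},"minItems":1,"maxItems":10},"jaw":{"type":"number"},"only":{"type":"string"},"quiet":{"type":"boolean"},"lines":{"type":"string"}},"required":["deltas"],"additionalProperties":false}. deltas is a list of rows, 1 to 10 of them, each an object with the fields tx, ty, tz (the shift in mm), wx, wy, wz (a rotation vector in rad); a field left out counts as zero; each row is the pose to reach, as a shift and turn from the pose commanded when the call began, along the tool's axes at that moment; what a row does not reach only later rows make up. A row lasts 1/10 s, in which the tool goes at most 50 mm and 0.15 rad, less where a joint would pass 70% of its speed; a pose out of reach is approached as far as the arm can. jaw is the finger opening in mm, set as the call begins (left out keeps the last). The fingers move at their own pace and stop on an object; the grip force is fixed at half the most. Time passes only in rows, so rows that do not move let the fingers close. The tool returns the time, the measured TCP pose, the force, the opening and the grip force at its end. only (a regular expression) keeps the lines of the reply that match it, lines (a string "A,B") keeps lines A to B, and quiet returns only ok. Input that does not fit is refused with a message, and nothing moves.
- readout.read_state(): the state, without advancing time (a new reading comes with each control period).
- imaging.get_image(name): name is "scene" or "top"; returns the picture (420x560x3 uint8, blue, green, red); there is no depth.
- imaging.get_calibration(name): a dict with "K" (3x3 intrinsics, pixels), "D" ([k1, k2, p1, p2, k3] as OpenCV has them; the pictures are not rectified), "rvec" (rotation vector, rad) and "tvec" (3), from world to camera coordinates, as OpenCV has them. Camera axes: x right, y down, z forward; pixel columns grow to the right and rows downward; lengths in mm; the calibration is good to about 2 mm. A picture is of the moment at which its call begins. get_calibration takes no time and is no camera call.
- arm.job_done(): hands the job in; it is judged then, once.
The state is a dict: "clock": time; "joints": joint angles; "joint_vel": joint speeds; "joint_efforts": joint torques, N m; "position": TCP position; "ee_rot": TCP orientation; "contact_force": force on the tool from outside, world axes, zero at the start; "wrist_torque": the same for the moment, N m; "gripper_width": finger opening in mm; "grasp_force": force on a finger pad.
Only numpy, scipy, OpenCV 4.12 (cv2) and the standard library are available. Lean on these libraries where they do the work, as an engineer would, in place of code of your own. Each camera call takes 0.05 s, during which the arm holds its last target. There are 200 camera calls.

## Task

Customers have left a jar, a pop tin, a carton and a chocolate bar on the right of the counter. Put each back in the display holder made for its kind: the jar and the tin standing in the empty front wells of their own blocks, the carton standing in its pocket, the bar lying flat between the corner rails of the raised stand. Set things down rather than dropping them, and leave the jar and the tin that are already on display standing in their wells.

Things in the scene. Friction and masses are not known exactly. Their poses are not given: they have to be found in the camera images.
- jar: Sprinkle jar to be put back: round, 45 mm diameter body, 96 mm tall with a 43 mm screw lid (top 20 mm); it stands outside the holders. (Behind the work, at x 0.59 m and more, y -0.10 to 0.05 m, stands a 0.34 m tall dispenser: carry straight across in front of it, do not swing out in an arc.) Origin: centre of its underside, z up.
- tin: Pop tin to be put back: plain round tin, 67 mm across the body (70 mm at the rim), 102 mm tall, standing outside the holders. (A tall chest stands behind the holders, at x 0.63 m and more, y 0.10 to 0.55 m.) Origin: centre of its underside, z up.
- carton: Upright sweet carton with flat sides: 55 mm along its own x, 63 mm along its own y, 102 mm tall. Origin: centre of its underside, z up.
- bar: Wrapped chocolate bar lying flat on the table at the right: 52 mm along own x, 150 mm along own y (long), 12 mm thick. Origin: centre of its underside, z up.
- stock_jar: Jar already on display, same shape as the jar to be put back, standing in the rear well of the jar block. Leave it there. Origin: centre of its underside.
- stock_tin: Pop tin already on display, same shape as the tin to be put back, standing in the rear well of the tin block. Leave it there. Origin: centre of its underside.
- jar_block_front (a point): Centre of the floor of the empty front well of the jar block: a wooden block 150 mm (x) by 80 mm (y), 30 mm tall, with two round wells of 60 mm diameter, 22 mm deep (floor 8 mm above the table), 68 mm apart along x. Fixed; axes are the holder's: x away from the robot, z up. Blank price ticket on its front (-x) face. Rear well (stocked) at x +68 mm.
- tin_block_front (a point): Centre of the floor of the empty front well of the tin block: a wooden block 190 mm (x) by 98 mm (y), 30 mm tall, with two round wells of 84 mm diameter, 22 mm deep (floor 8 mm above the table), 91 mm apart along x. Fixed; axes are the holder's: x away from the robot, z up. Blank price ticket on its front (-x) face. Rear well (stocked) at x +91 mm.
- carton_pocket_in (a point): Centre of the inner floor of the carton pocket: an empty open-topped wooden box 84 mm (x) by 91 mm (y), 40 mm tall, walls 7 mm, inside 70 mm (x) by 77 mm (y), floor 7 mm above the table. Fixed; axes are the holder's: x away from the robot, z up. Blank price ticket on its front (-x) face. The carton's 63 mm side goes along y (either way round).
- bar_stand_top (a point): Top centre of the empty bar stand: wooden plinth 180 (x) by 80 mm (y), top 70 mm above the table, corner rails 13 mm higher: inside 166 (x) by 66 mm (y); full-width end walls, side rails only 36 mm long at each corner, the long sides open between them for fingers. Fixed; axes are the holder's: x away from the robot, z up. Blank price ticket on its front (-x) face. Bar's long side goes along x.

How it is judged:
By the outcome, as a careful person would: the job done as asked, in the order asked, and still so for the second after the job is handed in, with the robot touching nothing.
It also fails if it takes over 128 s, if anything falls off the work surface, if the arm or the gripper's body presses on something with over 40 N, if the wrist force passes 120 N, or if a joint passes its speed limit or range.

## Working session

There is one attempt and no reset: what is moved stays moved. The work goes in short steps, Python scripts to look and compute and a tool call to move; the robot and the scene stay as the last step left them, time stands still between calls to the robot, and variables do not carry over. Pictures are saved under pics/ and viewed, at most 14 in all, crops included, and the job is handed in when it is done.

```bash
ls; mkdir -p pics
```

Run:
```python
from bench import arm, imaging, readout
import cv2
for n in("scene","top"):
    cv2.imwrite(f"pics/{n}0.png",imaging.get_image(n)); print(imaging.get_calibration(n))
print(readout.read_state())
```

```text
bench.py
pics
{'K': array([[450.06805425,   0.        , 277.40211207],
       [  0.        , 450.06805425, 208.74530691],
       [  0.        ,   0.        ,   1.        ]]), 'D': array([-0.09068423,  0.        ,  0.        ,  0.        ,  0.        ]), 'rvec': array([ 1.96860762, -1.04177619,  0.57590951]), 'tvec': array([-248.80885711,  301.63735259,  904.88774133])}
{'K': array([[528.26335737,   0.        , 283.12939537],
       [  0.        , 528.26335737, 204.54557756],
       [  0.        ,   0.        ,   1.        ]]), 'D': array([-0.13084812,  0.        ,  0.        ,  0.        ,  0.        ]), 'rvec': array([ 2.10502166, -2.12692158,  0.22525026]), 'tvec': array([   5.29989815,  528.52491367, 1648.09144485])}
{'clock': 0.1, 'joints': array([ 1.42361617e+00,  3.85487884e-01,  6.77582578e-03, -4.25416653e-04,
       -1.19400425e+00, -2.58595338e-01]), 'joint_vel': array([-0.00029826, -0.00352935,  0.00382821,  0.00209217,  0.00032629,
        0.00041219]), 'joint_efforts': array([-3.07963674e-04, -3.93320775e+01,  1.88928688e+01,  4.19789091e+00,
       -2.58214372e-03,  7.54017329e-07]), 'position': array([246.50300236, 573.81084517, 247.33261714]), 'ee_rot': array([ 9.79472503e-01, -2.01575432e-01, -1.43953725e-04,  9.69510148e-04]), 'contact_force': array([ 1.00447703, -0.06559872, -0.69544484]), 'wrist_torque': array([ 0.01096459,  0.04079063, -0.04167612]), 'grasp_force': 0.0, 'gripper_width': 85.28768982990528}
```

View pics/scene0.png

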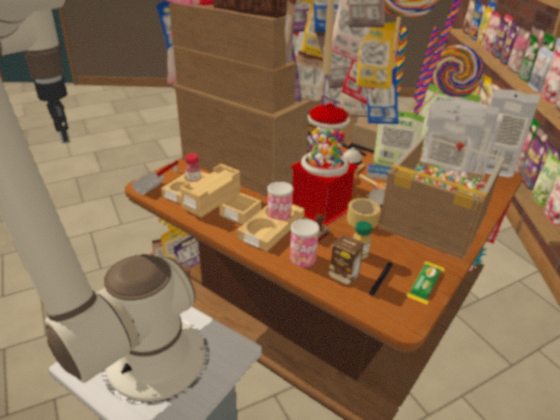

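View pics/top0.png

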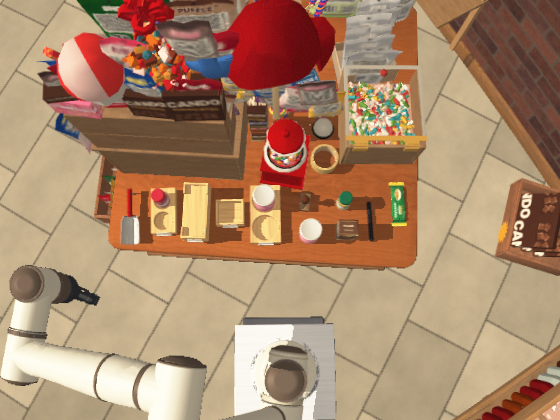

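The top view shows the holders from left to right: jar block (163,212), bar stand (195,212), pocket (230,213) and tin block (265,215). The items are the tin (310,231), carton (347,229), jar (345,200) and bar (398,203). There are also two unlisted objects: a black stick at (370,222) and a small brown thing at (305,200). I'll zoom in for accurate pixels.

Run:
```python
import cv2
a=cv2.imread("pics/top0.png")
cv2.imwrite("pics/t1.png",cv2.resize(a[170:260,280:420],None,fx=5.7,fy=5.7,interpolation=cv2.INTER_CUBIC))
cv2.imwrite("pics/t2.png",cv2.resize(a[170:260,140:290],None,fx=5.3,fy=5.3,interpolation=cv2.INTER_CUBIC))
s=cv2.imread("pics/scene0.png")
cv2.imwrite("pics/s1.png",cv2.resize(s[190:320,250:450],None,fx=4,fy=4,interpolation=cv2.INTER_CUBIC))
```

```text
(no output)
```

View pics/t1.png

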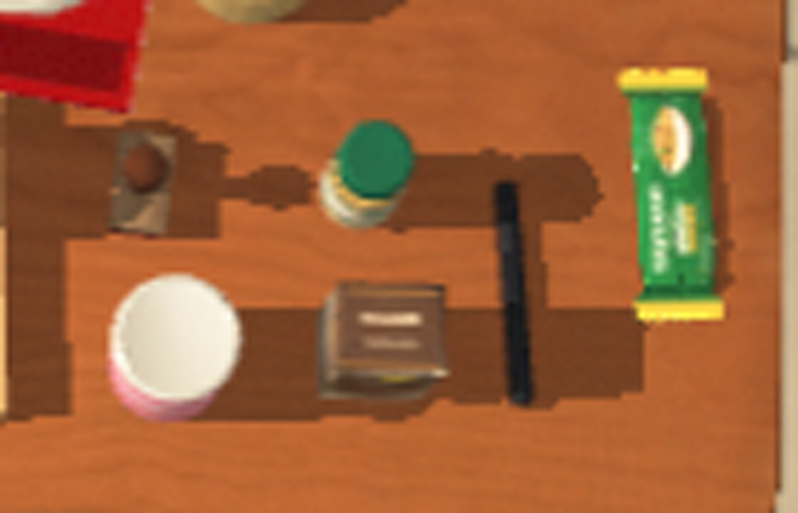

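View pics/t2.png

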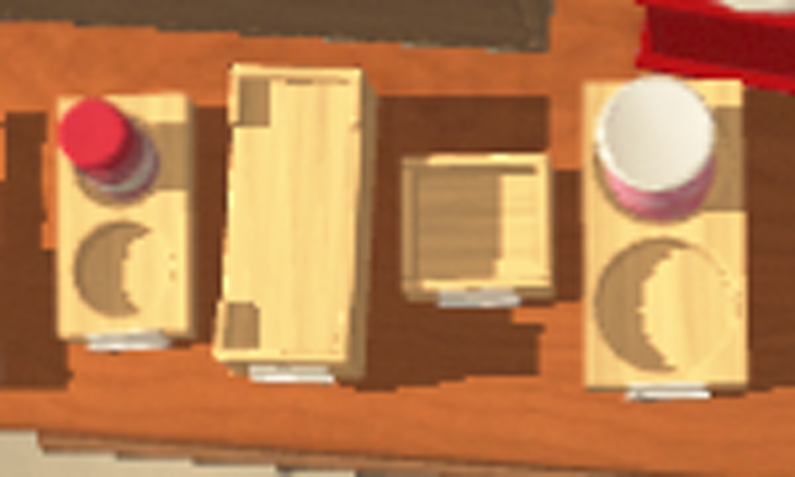

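View pics/s1.png

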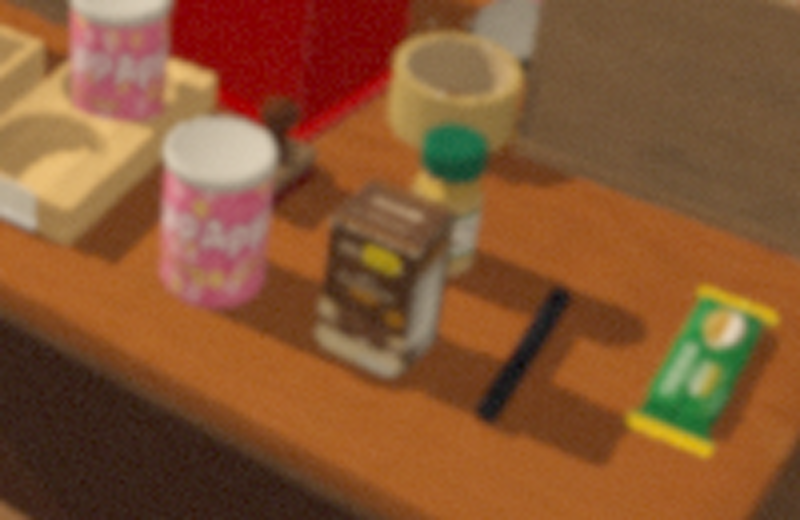

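Top zoom: tin rim centred at (180,338), jar lid at (376,160), carton top at about (338..446, 284..378), and the bar upright at (617..723, 68..318). In the holder zoom, all four holders are nearly axis-aligned. The scene zoom confirms that everything is standing. Next I'll compute positions.

Create h.py:
```python
import numpy as np,cv2
from bench import arm, imaging, readout
C={n:imaging.get_calibration(n) for n in("scene","top")}
def ray(n,p,z):
    c=C[n];R=cv2.Rodrigues(c["rvec"])[0];u=cv2.undistortPoints(np.array(p,float).reshape(-1,1,2),c["K"],c["D"])[:,0]
    d=np.c_[u,np.ones(len(u))]@R; o=-R.T@c["tvec"]
    return o+d*((z-o[2])/d[:,2])[:,None]
def crop(p,f,x,y): return (np.array(p,float)+.5)/f-.5+[x,y]
def proj(n,P):
    c=C[n];return cv2.projectPoints(np.array(P,float).reshape(-1,1,3),c["rvec"],c["tvec"],c["K"],c["D"])[0][:,0]
```

Run:
```python
from h import *
np.set_printoptions(precision=1,suppress=True)
T1=lambda p,z:ray("top",crop(p,5.7,280,170),z)[:,:2]
T2=lambda p,z:ray("top",crop(p,5.3,140,170),z)[:,:2]
S1=lambda p,z:ray("scene",crop(p,4,250,190),z)[:,:2]
print("tin",T1([[180,338]],102),S1([[220,152]],102))
print("jar",T1([[376,160]],96),S1([[456,142]],96))
def quad(n,q):
    e=(q[0]+q[1]-q[2]-q[3])/2; w=(q[0]+q[3]-q[1]-q[2])/2
    print(n,q.mean(0),"len",np.hypot(*e),"ang",np.arctan2(e[1],e[0]),"wid",np.hypot(*w),"ang",np.arctan2(-w[0],w[1]))
quad("carton",T1([[338,284],[446,286],[444,378],[335,368]],102))
quad("cartonS",S1([[375,185],[455,212],[437,245],[333,213]],102))
quad("bar",T1([[617,70],[708,68],[723,317],[637,318]],8))
quad("barS",S1([[703,287],[778,318],[713,455],[630,420]],8))
quad("jarblk",T2([[57,97],[188,95],[191,338],[58,335]],30)); print(T2([[122,269]],30))
quad("stand",T2([[230,65],[362,67],[345,362],[215,357]],83))
quad("pocket",T2([[403,157],[549,155],[550,290],[404,287]],40))
quad("tinblk",T2([[585,82],[742,80],[746,385],[585,387]],30)); print(T2([[667,304]],30))
```

```text
tin [[440.6 -86. ]] [[434.2 -88.3]]
jar [[ 540.2 -197.3]] [[ 536.4 -201.5]]
carton [ 444.4 -201.4] len 48.74127300673824 ang -0.06300790909407439 wid 59.54035465679883 ang -0.06699852067709426
cartonS [ 443.1 -207. ] len 36.561696318269405 ang -0.05300529648012542 wid 57.811893920690714 ang 0.10417087977420356
bar [ 538.8 -382.1] len 148.86081011103366 ang 0.014305159887525062 wid 52.643136235501395 ang 0.007610662788046386
barS [ 528.  -387.9] len 142.36809980214633 ang 0.02323401936983484 wid 50.90629911438113 ang -0.019244773496083167
jarblk [518.6 394.6] len 152.03049795957594 ang 0.043338789587902125 wid 82.8045539135468 ang -0.012658623967608579
[[484.7 394.2]]
stand [509.5 283.2] len 179.1296994563435 ang -0.030586800044632562 wid 79.03388425509846 ang -0.036206230898358
pocket [510.3 174. ] len 82.68615832074843 ang 0.016822129665170334 wid 89.6009797062014 ang -0.012813390389590956
tinblk [505.   59.2] len 191.02950658763453 ang 0.0023991116985996553 wid 97.8235707724492 ang 0.003094209793213503
[[460.   57.8]]
```

Create ov.py:
```python
from h import *
def box(c,yaw,l,w,zs):
    R=np.array([[np.cos(yaw),-np.sin(yaw)],[np.sin(yaw),np.cos(yaw)]])
    q=np.array([[l,w],[l,-w],[-l,-w],[-l,w]])/2@R.T+c
    return [np.c_[q,np.full(4,z)] for z in zs]
def circ(c,d,z):
    t=np.linspace(0,2*np.pi,32,endpoint=False);return np.c_[c[0]+d/2*np.cos(t),c[1]+d/2*np.sin(t),np.full(32,z)]
M=[circ((439,-87),70,102),circ((439,-87),66,0),circ((539,-199),43,96),circ((539,-199),45,0),
 *box((444,-203),0,55,63,[0,102]),*box((536,-384),.015,150,52,[0,12]),
 *box((518.6,394.6),0.01,150,80,[0,30]),circ((484.6,394.3),60,30),*box((509.5,283.2),-.033,180,80,[0,83]),
 *box((510.3,174),0,84,91,[0,40]),*box((505,59),0,190,98,[0,30]),circ((459.5,59),84,30)]
def tile(n,x,y,w,h,f,img,M=M):
    o=cv2.resize(img[y:y+h,x:x+w],None,fx=f,fy=f,interpolation=cv2.INTER_CUBIC)
    for m in M:
        p=(proj(n,m)+.5-[x,y])*f-.5
        cv2.polylines(o,[np.round(p*8).astype(np.int32)],True,(255,255,0),1,cv2.LINE_AA,3)
    return o
```

Run:
```python
from ov import *
t=cv2.imread("pics/top0.png");s=cv2.imread("pics/scene0.png")
a=np.hstack([tile("top",145,175,142,75,2.8,t),tile("top",287,175,142,75,2.8,t)])
b=np.hstack([tile("scene",155,150,133,110,3,s),tile("scene",280,210,133,110,3,s)[:,:396]])
b=cv2.copyMakeBorder(b,0,0,0,max(0,a.shape[1]-b.shape[1]),0)[:,:a.shape[1]]
cv2.imwrite("pics/ov1.png",np.vstack([a,b])); print(a.shape,b.shape)
```

```text
(210, 796, 3) (330, 796, 3)
```

View pics/ov1.png

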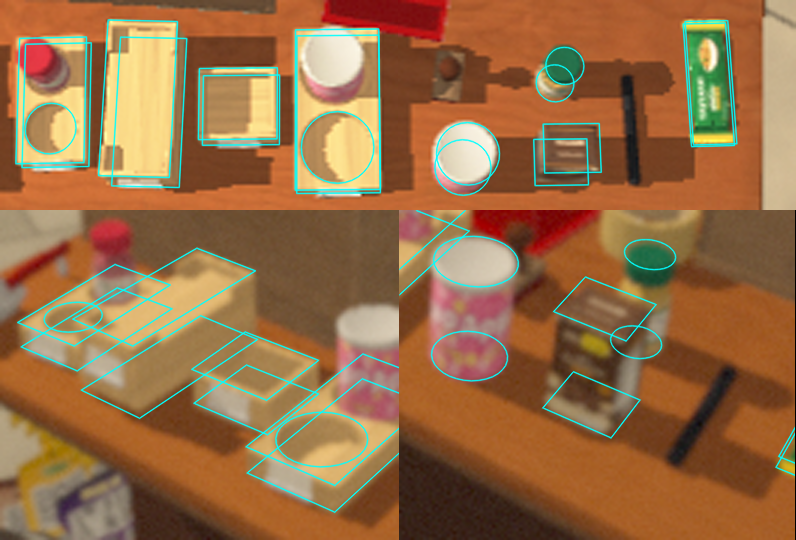

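The overlay fits the holders, tin, jar and bar to about 2-3 mm. The carton model sits slightly high in the scene view (around 600,330), so I'll check it enlarged.

Run:
```python
from ov import *
t=cv2.imread("pics/top0.png");s=cv2.imread("pics/scene0.png")
r=[]
for c,y in (((439,-202),0.),((439,-202),-.08)):
    M=[*box(c,y,55,63,[0,102]),circ((439,-87),70,102),circ((539,-199),43,96),circ((539,-199),45,0)]
    r.append(np.hstack([tile("top",325,190,42,55,5.2,t,M),tile("scene",320,215,56,70,7,s,M)[:286]]))
cv2.imwrite("pics/ov2.png",cv2.resize(np.vstack(r),None,fx=1,fy=1)); print(np.vstack(r).shape)
```

```text
(572, 610, 3)
```

View pics/ov2.png

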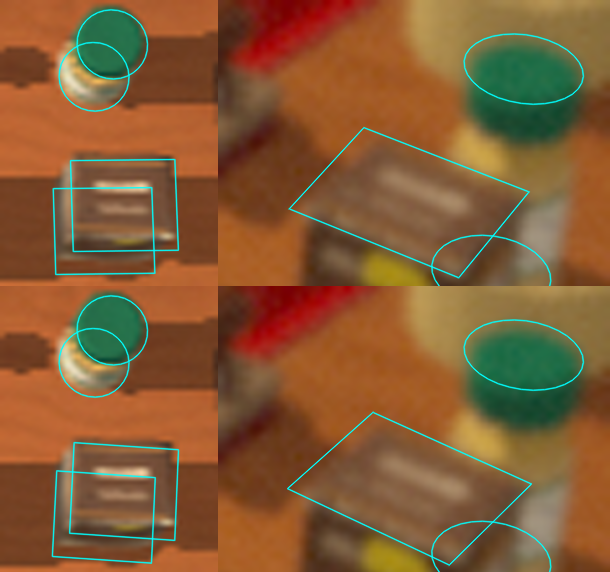

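The carton fits best at about (441,-203) with yaw near 0 to -0.03, well inside the gripper's and pocket's margins. All grasps can close along world y at yaw 0. I'll add a helper that works out tool-axis shifts, then go above the jar.

Create d.py:
```python
import sys,numpy as np
from scipy.spatial.transform import Rotation as R
from bench import arm, imaging, readout
x,y,z,yaw=map(float,sys.argv[1:5])
s=readout.read_state(); r=R.from_quat(s["ee_rot"])
T=R.from_euler("z",yaw)*R.from_rotvec([np.pi,0,0])
np.set_printoptions(precision=3,suppress=True)
print("at",s["position"],"shift",r.inv().apply(np.array([x,y,z])-s["position"]),"turn",(r.inv()*T).as_rotvec(),"j",s["joints"],"F",s["contact_force"],"w",s["gripper_width"],s["grasp_force"],"t",s["clock"])
```

```bash
python3 d.py 480 -199 250 0
```

```text
at [246.503 573.811 247.333] shift [519.686 617.81   -1.402] turn [ 0.002  0.    -0.406] j [ 1.424  0.385  0.007 -0.    -1.194 -0.259] F [ 1.004 -0.066 -0.695] w 85.28768982990528 0.0 t 0.1
```

>>> {"fn": "drive_effector", "kwargs": {"deltas": [{"tx": 15,"ty": 18,"wz": -0.05},{"tx": 45,"ty": 54,"wz": -0.1},{"tx": 75,"ty": 90,"wz": -0.2},{"tx": 107,"ty": 127,"wz": -0.3},{"tx": 139,"ty": 165,"wz": -0.4},{"tx": 171,"ty": 203,"wz": -0.406},{"tx": 203,"ty": 241,"wz": -0.406},{"tx": 235,"ty": 279,"wz": -0.406},{"tx": 260,"ty": 309,"wz": -0.406},{"tx": 270,"ty": 321,"wz": -0.406}], "jaw": 85}}

```text
clock: 1.1
position: [367.8, 169.6, 248.1]
ee_rot: [1.0, -0.001, -0.0, 0.0]
contact_force: [0.0, 1.1, -0.9]
gripper_width: 85.0
grasp_force: 0.0
```

```bash
python3 d.py 480 -199 250 0
```

```text
at [367.76  169.627 248.117] shift [113.305 368.302  -1.809] turn [ 0.     0.001 -0.003] j [ 0.838 -0.001 -0.486 -0.    -1.087  0.73 ] F [ 0.048  1.079 -0.929] w 85.03137480781407 0.0 t 1.1
```

>>> {"fn": "drive_effector", "kwargs": {"deltas": [{"tx": 6,"ty": 20},{"tx": 18,"ty": 60},{"tx": 32,"ty": 105},{"tx": 46,"ty": 150},{"tx": 60,"ty": 195},{"tx": 74,"ty": 240},{"tx": 88,"ty": 285},{"tx": 100,"ty": 325},{"tx": 110,"ty": 355},{"tx": 113,"ty": 368}]}}

```text
clock: 2.1
position: [481.3, -197.6, 247.4]
ee_rot: [1.0, -0.001, -0.001, -0.0]
contact_force: [-0.3, 0.4, 0.1]
gripper_width: 84.8
grasp_force: 0.0
```

>>> {"fn": "drive_effector", "kwargs": {"deltas": [{"tx": 25},{"tx": 50},{"tx": 59},{"tx": 59}]}}

```text
clock: 2.5
position: [540.5, -194.6, 247.5]
ee_rot: [1.0, 0.0, -0.001, -0.0]
contact_force: [-0.3, -0.1, -1.0]
gripper_width: 85.2
grasp_force: 0.0
```

```bash
python3 d.py 538 -200 57 0
```

```text
at [ 540.472 -194.633  247.482] shift [ -2.195   5.44  190.484] turn [-0.     0.001  0.001] j [-0.064  0.3   -0.12  -0.    -1.152  1.636] F [-0.336 -0.111 -1.016] w 85.22545463227345 0.0 t 2.5
```

>>> {"fn": "drive_effector", "kwargs": {"deltas": [{"tx": -1,"ty": 2,"tz": 20},{"tx": -2,"ty": 5,"tz": 60},{"tx": -2,"ty": 5,"tz": 100},{"tx": -2,"ty": 5,"tz": 140},{"tx": -2,"ty": 5,"tz": 165},{"tx": -2,"ty": 5,"tz": 180},{"tx": -2,"ty": 5,"tz": 190},{"tx": -2,"ty": 5,"tz": 190}]}}

```text
clock: 3.3
position: [536.7, -199.9, 57.5]
ee_rot: [1.0, 0.0, -0.001, -0.0]
contact_force: [0.5, 0.3, 0.6]
gripper_width: 84.9
grasp_force: 0.0
```

>>> {"fn": "drive_effector", "kwargs": {"deltas": [{},{},{},{},{},{},{},{},{},{}], "jaw": 25}}

```text
clock: 4.3
position: [539.0, -200.3, 59.7]
ee_rot: [1.0, 0.0, 0.001, 0.0]
contact_force: [-1.0, 2.1, 6.5]
gripper_width: 43.9
grasp_force: 60.8
```

```bash
python3 d.py 538 -200 57 0
```

```text
at [ 538.999 -200.281   59.675] shift [-1.005 -0.283  2.673] turn [ 0.    -0.002  0.001] j [-0.074  0.502 -0.343  0.    -0.723  1.645] F [-0.963  2.134  6.52 ] w 43.87720756755005 60.75612545013428 t 4.3
```

>>> {"fn": "drive_effector", "kwargs": {"deltas": [{"tz": -10},{"tz": -30},{"tz": -60},{"tz": -90},{"tz": -115},{"tz": -130},{"tz": -130}]}}

```text
clock: 5.0
position: [539.2, -200.5, 191.1]
ee_rot: [1.0, 0.0, 0.003, 0.0]
contact_force: [0.1, -0.6, -1.6]
gripper_width: 44.1
grasp_force: 61.1
```

>>> {"fn": "drive_effector", "kwargs": {"deltas": [{"tx": -15},{"tx": -35},{"tx": -55},{"tx": -65},{"tx": -65}]}}

```text
clock: 5.5
position: [471.7, -200.2, 187.7]
ee_rot: [1.0, -0.0, -0.001, -0.0]
contact_force: [0.4, -0.9, -1.5]
gripper_width: 44.1
grasp_force: 61.1
```

```bash
python3 d.py 484.5 394.3 190 0
```

```text
at [ 471.672 -200.21   187.722] shift [  12.611 -594.515   -2.018] turn [-0.     0.002 -0.   ] j [-0.084  0.251 -0.353 -0.    -0.969  1.655] F [ 0.356 -0.917 -1.457] w 44.058833146319394 61.08014702796936 t 5.5
```

>>> {"fn": "drive_effector", "kwargs": {"deltas": [{"ty": -10},{"ty": -30},{"ty": -60},{"ty": -95},{"ty": -130},{"ty": -165},{"ty": -200},{"ty": -235},{"ty": -270},{"ty": -300}]}}

```text
clock: 6.5
position: [473.5, 102.6, 188.3]
ee_rot: [1.0, 0.001, 0.0, -0.0]
contact_force: [0.8, -0.7, -0.7]
gripper_width: 44.1
grasp_force: 61.2
```

>>> {"fn": "drive_effector", "kwargs": {"deltas": [{"ty": -30},{"ty": -60},{"ty": -95},{"ty": -130},{"ty": -165},{"ty": -200},{"ty": -235},{"tx": 6,"ty": -265},{"tx": 10,"ty": -285},{"tx": 12,"ty": -294}]}}

```text
clock: 7.5
position: [484.9, 396.7, 187.4]
ee_rot: [1.0, 0.001, -0.0, 0.0]
contact_force: [0.2, 0.3, -0.6]
gripper_width: 44.1
grasp_force: 61.2
```

>>> {"fn": "drive_effector", "kwargs": {"deltas": [{},{},{}]}}

```text
clock: 7.8
position: [484.8, 392.8, 188.4]
ee_rot: [1.0, -0.0, -0.0, 0.0]
contact_force: [0.1, 0.2, -1.1]
gripper_width: 43.6
grasp_force: 61.2
```

```bash
python3 d.py 484.5 394.3 67.5 0
```

```text
at [484.843 392.786 188.382] shift [ -0.303  -1.557 120.882] turn [ 0.     0.    -0.001] j [ 0.94   0.429 -0.08  -0.    -1.063  0.63 ] F [ 0.145  0.209 -1.09 ] w 43.60718947539272 61.211382150650024 t 7.8
```

>>> {"fn": "drive_effector", "kwargs": {"deltas": [{"ty": -1,"tz": 20},{"ty": -1,"tz": 45},{"ty": -1,"tz": 65},{"ty": -1,"tz": 80},{"ty": -1,"tz": 80},{"ty": -1,"tz": 80}]}}

```text
clock: 8.4
position: [485.4, 394.3, 109.0]
ee_rot: [1.0, -0.0, 0.0, -0.0]
contact_force: [-0.4, 0.3, 0.0]
gripper_width: 43.9
grasp_force: 61.2
```

```bash
python3 d.py 484.5 394.3 67 0
```

Run:
```python
from ov import *
a=imaging.get_image("top");b=imaging.get_image("scene")
zb=108-59
M=[circ((484.6,394.3),60,30),circ((485,394),45,zb),circ((485,394),60,8)]
o=np.hstack([tile("top",140,170,60,90,6,a,M),tile("scene",155,145,65,90,6,b,M)])
cv2.imwrite("pics/j1.png",o)
```

```text
at [485.421 394.294 109.013] shift [-0.949  0.001 42.013] turn [-0.    -0.001 -0.   ] j [ 0.941  0.509 -0.167  0.001 -0.894  0.629] F [-0.406  0.276  0.049] w 43.88880892432729 61.17564797401428 t 8.4
```

View pics/j1.png

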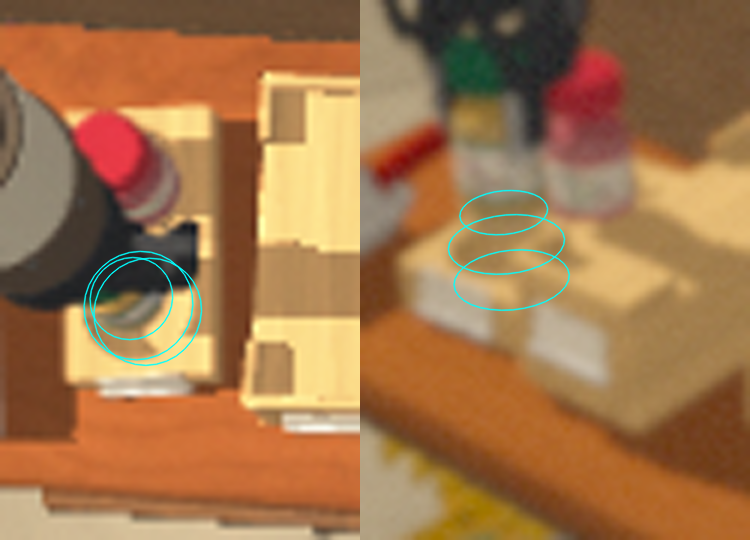

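The jar hangs over the front well. In the top view its base at (132,300) fits the model. In the scene view it appears about 2 px left, so I'll check that against the camera bias using the stock jar.

Run:
```python
from h import *
f=lambda P:(proj("scene",P)+.5-[155,145])*6-.5+[360,0]
print("stock lid top exp",f([552.6,394.8,104]),"bottom@30",f([552.6,394.8,30]),"jar lid top exp",f([485,394,145]),"5mm x",f([490,394,145])-f([485,394,145]),"5mm y",f([485,399,145])-f([485,394,145]))
```

```text
stock lid top exp [[582.3756667   67.18527401]] bottom@30 [[593.99503402 189.61435089]] jar lid top exp [[483.96768486  45.79411598]] 5mm x [[ 7.08372469 -3.74506621]] 5mm y [[-7.22770642 -2.63960137]]
```

Both independent estimates, the pick offset (3 mm or less) and the well centre (484.6 by two methods), are within the 7.5 mm clearance. I'll lower gently and watch the force.

>>> {"fn": "drive_effector", "kwargs": {"deltas": [{"tz": 10},{"tz": 19},{"tz": 26},{"tz": 31},{"tz": 35},{"tz": 35},{"tz": 35}]}}

```text
clock: 9.2
position: [485.1, 394.9, 73.3]
ee_rot: [1.0, 0.0, 0.0, -0.0]
contact_force: [0.1, 0.3, -0.7]
gripper_width: 43.9
grasp_force: 61.2
```

>>> {"fn": "drive_effector", "kwargs": {"deltas": [{"tz": 2},{"tz": 4},{"tz": 4}]}}

```text
clock: 9.5
position: [484.9, 394.6, 69.1]
ee_rot: [1.0, 0.0, -0.0, 0.0]
contact_force: [0.2, -0.8, -1.8]
gripper_width: 43.7
grasp_force: 61.2
```

```bash
python3 d.py 484.5 394.3 66 0
```

```text
at [484.877 394.625  69.091] shift [-0.376  0.324  3.091] turn [0. 0. 0.] j [ 0.942  0.557 -0.202 -0.    -0.812  0.629] F [ 0.216 -0.802 -1.763] w 43.6846681348987 61.17717146873474 t 9.5
```

>>> {"fn": "drive_effector", "kwargs": {"deltas": [{"tz": 1},{"tz": 1}]}}

```text
clock: 9.7
position: [485.0, 394.7, 68.2]
ee_rot: [1.0, 0.0, -0.0, 0.0]
contact_force: [0.4, 0.0, -0.5]
gripper_width: 43.7
grasp_force: 61.2
```

>>> {"fn": "drive_effector", "kwargs": {"deltas": [{"tz": 1},{"tz": 1}]}}

```text
clock: 9.9
position: [485.1, 394.9, 67.8]
ee_rot: [1.0, 0.0, 0.0, -0.0]
contact_force: [-0.1, -0.5, 1.6]
gripper_width: 43.8
grasp_force: 61.4
```

>>> {"fn": "drive_effector", "kwargs": {"deltas": [{"tz": 1},{"tz": 1}]}}

```text
clock: 10.1
position: [485.1, 394.9, 67.7]
ee_rot: [1.0, 0.0, 0.0, -0.0]
contact_force: [-3.2, -2.0, 6.5]
gripper_width: 43.8
grasp_force: 61.9
```

```bash
python3 d.py 484.5 394.3 66 0
```

```text
at [485.146 394.882  67.682] shift [-0.647  0.582  1.682] turn [-0.    -0.001  0.001] j [ 0.942  0.559 -0.204  0.001 -0.808  0.629] F [-3.164 -1.978  6.521] w 43.81295892527668 61.872217655181885 t 10.1
```

Contact came exactly where the well floor should be (59.7+8). Releasing.

>>> {"fn": "drive_effector", "kwargs": {"deltas": [{"tz": -1},{"tz": -1},{"tz": -1},{"tz": -1},{"tz": -1}], "jaw": 66}}

```text
clock: 10.6
position: [485.0, 394.7, 67.1]
ee_rot: [1.0, 0.0, -0.0, 0.0]
contact_force: [-0.1, 0.5, 0.1]
gripper_width: 66.1
grasp_force: 0.0
```

>>> {"fn": "drive_effector", "kwargs": {"deltas": [{"tz": -10},{"tz": -30},{"tz": -60},{"tz": -100},{"tz": -140},{"tz": -165},{"tz": -180},{"tz": -180}]}}

```text
clock: 11.4
position: [485.9, 395.6, 251.2]
ee_rot: [1.0, 0.0, 0.002, -0.003]
contact_force: [0.2, 0.1, 0.9]
gripper_width: 65.9
grasp_force: 0.0
```

>>> {"fn": "drive_effector", "kwargs": {"deltas": [{"tx": -10,"ty": 15},{"tx": -20,"ty": 45},{"tx": -20,"ty": 85},{"tx": -20,"ty": 130},{"tx": -20,"ty": 175},{"tx": -20,"ty": 220},{"tx": -20,"ty": 260},{"tx": -20,"ty": 285},{"tx": -20,"ty": 300}], "jaw": 85}}

```text
clock: 12.3
position: [464.2, 92.7, 246.6]
ee_rot: [1.0, -0.001, -0.001, 0.0]
contact_force: [1.0, -0.1, -0.0]
gripper_width: 84.8
grasp_force: 0.0
```

Run:
```python
from ov import *
a=imaging.get_image("top");b=imaging.get_image("scene")
M=[circ((484.6,394.3),60,30)]
o=np.hstack([tile("top",140,170,60,90,6,a,M),tile("scene",155,145,65,90,6,b,M)])
cv2.imwrite("pics/j2.png",o)
```

```bash
python3 d.py 439 -87 250 0
```

```text
at [464.619  93.37  246.817] shift [-25.251 180.423  -3.084] turn [ 0.     0.001 -0.002] j [ 0.542  0.127 -0.349 -0.    -1.096  1.027] F [ 0.962  0.985 -0.409] w 85.19133367880444 0.0 t 12.4
```

View pics/j2.png

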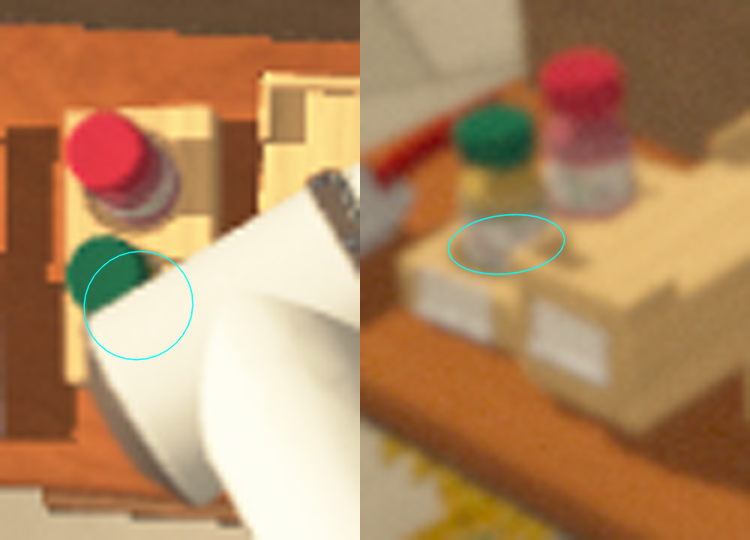

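The jar (green lid at 107,275 in the top view and 495,130 in the scene view) stands upright in its well, and the red stock jar hasn't moved. Next is the tin.

>>> {"fn": "drive_effector", "kwargs": {"deltas": [{"tx": -5,"ty": 15},{"tx": -10,"ty": 45},{"tx": -17,"ty": 85},{"tx": -22,"ty": 125},{"tx": -25,"ty": 155},{"tx": -25,"ty": 175},{"tx": -25,"ty": 180},{"tx": -25,"ty": 180}]}}

```text
clock: 13.2
position: [440.1, -85.3, 247.1]
ee_rot: [1.0, -0.0, -0.0, -0.0]
contact_force: [-0.7, 1.0, -0.1]
gripper_width: 85.0
grasp_force: 0.0
```

>>> {"fn": "drive_effector", "kwargs": {"deltas": [{},{}]}}

```text
clock: 13.4
position: [440.3, -84.4, 247.2]
ee_rot: [1.0, 0.001, -0.0, -0.0]
contact_force: [-0.7, 0.7, 0.0]
gripper_width: 84.9
grasp_force: 0.0
```

```bash
python3 d.py 439 -87 62 0
```

```text
at [440.267 -84.383 247.242] shift [ -1.256   2.628 185.242] turn [-0.     0.     0.002] j [ 0.175  0.08  -0.402 -0.    -1.088  1.398] F [-0.734  0.719  0.046] w 84.87382515738837 0.0 t 13.4
```

>>> {"fn": "drive_effector", "kwargs": {"deltas": [{"tx": -1,"ty": 2,"tz": 20},{"tx": -1,"ty": 2,"tz": 55},{"tx": -1,"ty": 2,"tz": 85},{"tx": -1,"ty": 2,"tz": 110},{"tx": -1,"ty": 2,"tz": 135},{"tx": -1,"ty": 2,"tz": 158},{"tx": -1,"ty": 2,"tz": 174},{"tx": -1,"ty": 2,"tz": 184},{"tx": -1,"ty": 2,"tz": 184}]}}

```text
clock: 14.3
position: [438.6, -86.8, 62.3]
ee_rot: [1.0, 0.001, -0.001, 0.0]
contact_force: [0.7, 0.0, -0.2]
gripper_width: 85.0
grasp_force: 0.0
```

>>> {"fn": "drive_effector", "kwargs": {"deltas": [{},{},{},{},{},{},{},{}], "jaw": 50}}

```text
clock: 15.1
position: [440.2, -87.0, 64.4]
ee_rot: [1.0, 0.0, 0.001, -0.0]
contact_force: [-1.3, 2.6, 5.7]
gripper_width: 65.8
grasp_force: 66.4
```

```bash
python3 d.py 439 -87 62 0
```

```text
at [440.199 -87.011  64.424] shift [-1.206 -0.011  2.421] turn [-0.    -0.003  0.001] j [ 0.169  0.33  -0.649  0.    -0.589  1.402] F [-1.316  2.639  5.723] w 65.76021077287618 66.41756772994995 t 15.1
```

>>> {"fn": "drive_effector", "kwargs": {"deltas": [{"tz": -10},{"tz": -30},{"tz": -55},{"tz": -70},{"tz": -75},{"tz": -75}]}}

```text
clock: 15.7
position: [439.0, -87.3, 138.8]
ee_rot: [1.0, -0.0, 0.001, -0.0]
contact_force: [-0.3, -0.5, -2.3]
gripper_width: 66.1
grasp_force: 66.9
```

>>> {"fn": "drive_effector", "kwargs": {"deltas": [{"ty": -10},{"ty": -30},{"tx": 4,"ty": -60},{"tx": 8,"ty": -90},{"tx": 13,"ty": -118},{"tx": 17,"ty": -136},{"tx": 20,"ty": -146},{"tx": 20,"ty": -146},{"tx": 20,"ty": -146}]}}

```text
clock: 16.6
position: [458.4, 58.4, 137.6]
ee_rot: [1.0, 0.0, -0.001, 0.0]
contact_force: [-0.3, -0.5, -1.3]
gripper_width: 65.9
grasp_force: 67.0
```

```bash
python3 d.py 459.7 58.7 73.5 0
```

Run:
```python
from ov import *
a=imaging.get_image("top");b=imaging.get_image("scene")
s=readout.read_state()["position"];zb=s[2]-64.4
M=[circ((459.5,58.8),84,30),circ(s,67,zb)]
o=np.hstack([tile("top",235,170,60,90,6,a,M),tile("scene",220,170,70,90,6,b,M)])
cv2.imwrite("pics/k1.png",o)
```

```text
at [458.398  58.369 137.647] shift [ 1.421 -0.379 64.144] turn [0.001 0.002 0.   ] j [ 0.48   0.232 -0.533 -0.    -0.808  1.091] F [-0.269 -0.462 -1.294] w 65.9348672127369 67.01095461845398 t 16.6
```

View pics/k1.png

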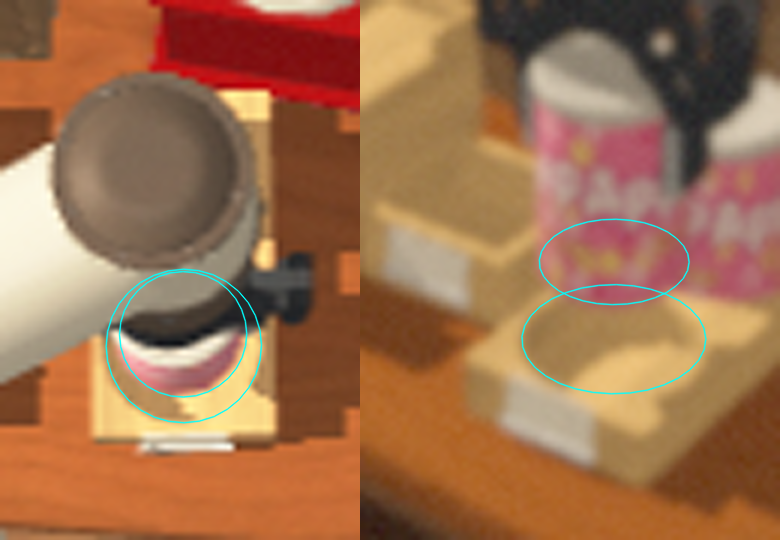

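The tin's base matches the model ellipse in both views (top 183,335; scene 614,262), and it hangs above the empty well. Lowering.

>>> {"fn": "drive_effector", "kwargs": {"deltas": [{"tx": 1,"tz": 12},{"tx": 1,"tz": 28},{"tx": 1,"tz": 42},{"tx": 1,"tz": 52},{"tx": 1,"tz": 59},{"tx": 1,"tz": 62},{"tx": 1,"tz": 62},{"tx": 1,"tz": 62}]}}

```text
clock: 17.5
position: [460.4, 58.9, 76.7]
ee_rot: [1.0, 0.0, 0.0, -0.0]
contact_force: [0.3, 0.6, -0.8]
gripper_width: 65.8
grasp_force: 67.0
```

>>> {"fn": "drive_effector", "kwargs": {"deltas": [{"tz": 1.5},{"tz": 3},{"tz": 3}]}}

```text
clock: 17.8
position: [460.0, 58.8, 73.3]
ee_rot: [1.0, 0.0, -0.0, -0.0]
contact_force: [-0.3, 0.3, -0.7]
gripper_width: 65.6
grasp_force: 67.0
```

>>> {"fn": "drive_effector", "kwargs": {"deltas": [{"tz": 1},{"tz": 1}]}}

```text
clock: 18.0
position: [460.2, 58.8, 72.5]
ee_rot: [1.0, 0.0, 0.0, -0.0]
contact_force: [-0.6, 0.8, 0.4]
gripper_width: 66.0
grasp_force: 67.1
```

>>> {"fn": "drive_effector", "kwargs": {"deltas": [{"tz": 1},{"tz": 1}]}}

```text
clock: 18.2
position: [460.2, 58.8, 72.4]
ee_rot: [1.0, 0.0, 0.0, 0.0]
contact_force: [-2.7, 0.4, 8.6]
gripper_width: 66.1
grasp_force: 67.8
```

>>> {"fn": "drive_effector", "kwargs": {"deltas": [{"tz": -1},{"tz": -1},{"tz": -1},{"tz": -1},{"tz": -1}], "jaw": 85}}

```text
clock: 18.7
position: [460.1, 58.7, 72.2]
ee_rot: [1.0, 0.0, -0.0, 0.0]
contact_force: [1.0, -0.4, -0.4]
gripper_width: 85.1
grasp_force: 0.0
```

>>> {"fn": "drive_effector", "kwargs": {"deltas": [{"tz": -10},{"tz": -30},{"tz": -60},{"tz": -95},{"tz": -120},{"tz": -135},{"tz": -135}]}}

```text
clock: 19.4
position: [461.4, 59.2, 210.3]
ee_rot: [1.0, 0.0, 0.003, -0.001]
contact_force: [0.7, 0.9, -0.6]
gripper_width: 85.1
grasp_force: 0.0
```

>>> {"fn": "drive_effector", "kwargs": {"deltas": [{"tx": -5,"ty": 15},{"tx": -10,"ty": 45},{"tx": -15,"ty": 85},{"tx": -19,"ty": 130},{"tx": -19,"ty": 175},{"tx": -19,"ty": 215},{"tx": -19,"ty": 245},{"tx": -19,"ty": 262},{"tx": -19,"ty": 262},{"tx": -19,"ty": 262}]}}

```text
clock: 20.4
position: [439.9, -203.5, 206.2]
ee_rot: [1.0, -0.001, -0.001, -0.0]
contact_force: [0.3, -0.2, 0.2]
gripper_width: 85.0
grasp_force: 0.0
```

Run:
```python
from ov import *
a=imaging.get_image("top");b=imaging.get_image("scene")
M=[circ((459.5,58.8),84,30)]
o=np.hstack([tile("top",235,170,60,90,6,a,M),tile("scene",220,170,70,90,6,b,M)])
cv2.imwrite("pics/k2.png",o)
```

```bash
python3 d.py 441 -203 62 0
```

```text
at [ 440.518 -202.75   206.759] shift [  0.676   0.301 144.758] turn [-0.     0.001  0.001] j [-0.096  0.185 -0.388 -0.    -1.     1.667] F [-0.187  0.309 -0.052] w 84.97010275325098 0.0 t 20.5
```

View pics/k2.png

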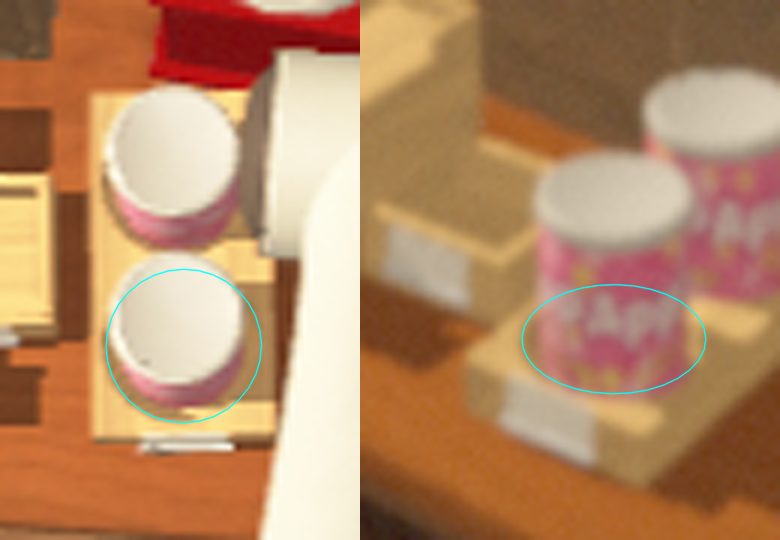

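Both tins stand upright in their wells (top views at 176,320 and 172,150). Now the carton.

>>> {"fn": "drive_effector", "kwargs": {"deltas": [{"tx": 1,"tz": 15},{"tx": 1,"tz": 40},{"tx": 1,"tz": 65},{"tx": 1,"tz": 85},{"tx": 1,"tz": 105},{"tx": 1,"tz": 123},{"tx": 1,"tz": 137},{"tx": 1,"tz": 144},{"tx": 1,"tz": 144}]}}

```text
clock: 21.4
position: [441.7, -202.5, 62.6]
ee_rot: [1.0, 0.001, -0.001, -0.0]
contact_force: [-1.2, 0.9, 0.0]
gripper_width: 85.1
grasp_force: 0.0
```

>>> {"fn": "drive_effector", "kwargs": {"deltas": [{},{},{},{},{},{},{},{}], "jaw": 45}}

```text
clock: 22.2
position: [443.2, -203.3, 64.5]
ee_rot: [1.0, 0.0, 0.001, 0.0]
contact_force: [-0.1, 1.8, 5.6]
gripper_width: 62.7
grasp_force: 65.0
```

```bash
python3 d.py 441 -203 62 0
```

```text
at [ 443.199 -203.323   64.469] shift [-2.206 -0.326  2.463] turn [ 0.    -0.003  0.001] j [-0.096  0.381 -0.556  0.    -0.631  1.667] F [-0.09   1.764  5.634] w 62.67655263916104 65.03827571868896 t 22.2
```

>>> {"fn": "drive_effector", "kwargs": {"deltas": [{"tz": -10},{"tz": -30},{"tz": -60},{"tz": -90},{"tz": -115},{"tz": -132},{"tz": -138},{"tz": -138}]}}

```text
clock: 23.0
position: [442.0, -203.3, 202.0]
ee_rot: [1.0, -0.0, 0.001, -0.0]
contact_force: [-0.7, -0.0, -0.5]
gripper_width: 62.6
grasp_force: 64.8
```

>>> {"fn": "drive_effector", "kwargs": {"deltas": [{"ty": -10},{"ty": -30},{"ty": -65},{"ty": -105},{"ty": -145},{"ty": -185},{"ty": -225},{"ty": -265},{"ty": -305},{"tx": 10,"ty": -338}]}}

```text
clock: 24.0
position: [450.1, 136.5, 200.1]
ee_rot: [1.0, 0.001, -0.001, 0.001]
contact_force: [1.1, 0.1, -0.1]
gripper_width: 63.0
grasp_force: 64.9
```

>>> {"fn": "drive_effector", "kwargs": {"deltas": [{"tx": 15,"ty": -20},{"tx": 33,"ty": -34},{"tx": 48,"ty": -39},{"tx": 56,"ty": -39},{"tx": 58,"ty": -39},{"tx": 58,"ty": -39}]}}

```text
clock: 24.6
position: [509.4, 173.2, 200.5]
ee_rot: [1.0, -0.0, -0.001, 0.0]
contact_force: [-0.3, -0.1, -0.4]
gripper_width: 62.4
grasp_force: 64.9
```

```bash
python3 d.py 510.3 174 120 0
```

```text
at [509.375 173.23  200.545] shift [ 1.063 -0.842 80.542] turn [ 0.001  0.002 -0.001] j [ 0.629  0.28  -0.276 -0.    -1.018  0.941] F [-0.255 -0.142 -0.396] w 62.44292757179633 64.92384195327759 t 24.6
```

>>> {"fn": "drive_effector", "kwargs": {"deltas": [{"tx": 1,"tz": 15},{"tx": 1,"ty": -1,"tz": 40},{"tx": 1,"ty": -1,"tz": 60},{"tx": 1,"ty": -1,"tz": 74},{"tx": 1,"ty": -1,"tz": 80},{"tx": 1,"ty": -1,"tz": 80},{"tx": 1,"ty": -1,"tz": 80}]}}

```text
clock: 25.3
position: [511.3, 174.8, 122.1]
ee_rot: [1.0, 0.0, 0.001, -0.0]
contact_force: [0.2, 0.1, -0.8]
gripper_width: 62.6
grasp_force: 64.9
```

```bash
python3 d.py 510.3 174 71.5 0
```

Run:
```python
from ov import *
a=imaging.get_image("top");b=imaging.get_image("scene")
s=readout.read_state()["position"];zb=s[2]-64.4
M=[*box((510.3,174),0,70,77,[40]),*box(s[:2],0,55,63,[zb])]
o=np.hstack([tile("top",205,180,60,70,7,a,M),tile("scene",205,155,52,70,7,b,M)])
cv2.imwrite("pics/c1.png",o);print(o.shape)
```

```text
at [511.304 174.792 122.126] shift [-1.063  0.819 50.624] turn [-0.001 -0.001  0.   ] j [ 0.63   0.37  -0.37   0.    -0.829  0.941] F [ 0.224  0.14  -0.818] w 62.57137911324409 64.92291212081909 t 25.3
(490, 784, 3)
```

View pics/c1.png

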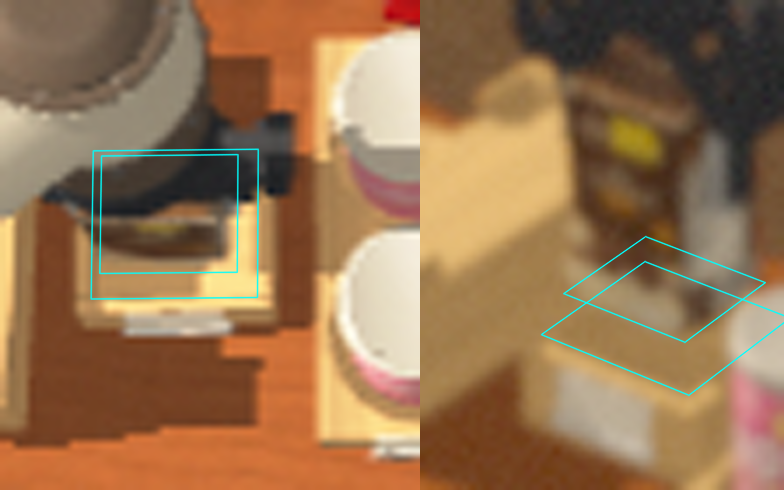

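The carton hangs over the pocket. Its visible base edge (about 155,262 in the top view) suggests it sits 2-4 mm toward +x in the grip, so I'll shift 3 mm back and lower.

>>> {"fn": "drive_effector", "kwargs": {"deltas": [{"tx": -3,"tz": 5},{"tx": -3,"ty": 1,"tz": 12},{"tx": -3,"ty": 1,"tz": 20},{"tx": -3,"ty": 1,"tz": 26},{"tx": -3,"ty": 1,"tz": 30},{"tx": -3,"ty": 1,"tz": 33},{"tx": -3,"ty": 1,"tz": 36},{"tx": -3,"ty": 1,"tz": 39},{"tx": -3,"ty": 1,"tz": 42},{"tx": -3,"ty": 1,"tz": 45}]}}

```text
clock: 26.4
position: [508.1, 173.8, 76.2]
ee_rot: [1.0, 0.0, 0.0, -0.0]
contact_force: [0.4, 0.3, 0.2]
gripper_width: 62.5
grasp_force: 64.9
```

>>> {"fn": "drive_effector", "kwargs": {"deltas": [{"tz": 1.5},{"tz": 3},{"tz": 3}]}}

```text
clock: 26.7
position: [508.0, 173.7, 73.2]
ee_rot: [1.0, 0.0, -0.0, 0.0]
contact_force: [-0.7, -1.2, 0.2]
gripper_width: 63.0
grasp_force: 64.9
```

>>> {"fn": "drive_effector", "kwargs": {"deltas": [{"tz": 1},{"tz": 2}]}}

```text
clock: 26.9
position: [508.1, 173.8, 71.5]
ee_rot: [1.0, 0.0, 0.0, -0.0]
contact_force: [-3.5, 0.8, 10.3]
gripper_width: 62.8
grasp_force: 65.9
```

>>> {"fn": "drive_effector", "kwargs": {"deltas": [{"tz": -1},{"tz": -1},{"tz": -1},{"tz": -1},{"tz": -1}], "jaw": 85}}

```text
clock: 27.4
position: [508.0, 173.8, 72.3]
ee_rot: [1.0, 0.0, 0.0, -0.0]
contact_force: [0.2, -0.2, -0.5]
gripper_width: 85.1
grasp_force: 0.0
```

>>> {"fn": "drive_effector", "kwargs": {"deltas": [{"tz": -10},{"tz": -30},{"tz": -60},{"tz": -95},{"tz": -120},{"tz": -135},{"tz": -135}]}}

```text
clock: 28.1
position: [509.3, 174.4, 210.7]
ee_rot: [1.0, 0.0, 0.003, -0.002]
contact_force: [0.8, 0.2, -0.1]
gripper_width: 84.6
grasp_force: 0.0
```

>>> {"fn": "drive_effector", "kwargs": {"deltas": [{"tx": -5,"ty": 15},{"tx": -15,"ty": 45},{"tx": -30,"ty": 85},{"tx": -40,"ty": 130},{"tx": -40,"ty": 175},{"tx": -40,"ty": 220},{"tx": -40,"ty": 265},{"tx": -40,"ty": 310},{"tx": -40,"ty": 345},{"tx": -40,"ty": 375}]}}

```text
clock: 29.1
position: [466.1, -203.4, 205.9]
ee_rot: [1.0, -0.001, -0.002, -0.0]
contact_force: [-0.3, 0.9, -0.5]
gripper_width: 85.2
grasp_force: 0.0
```

>>> {"fn": "drive_effector", "kwargs": {"deltas": [{"ty": 30},{"ty": 70},{"tx": 20,"ty": 110},{"tx": 45,"ty": 145},{"tx": 65,"ty": 170},{"tx": 70,"ty": 180},{"tx": 70,"ty": 180},{"tx": 70,"ty": 180}]}}

```text
clock: 29.9
position: [536.8, -380.5, 206.3]
ee_rot: [1.0, -0.0, -0.001, -0.001]
contact_force: [-0.2, 0.1, 1.3]
gripper_width: 85.3
grasp_force: 0.0
```

Run:
```python
from ov import *
a=imaging.get_image("top");b=imaging.get_image("scene")
M=[*box((510.3,174),0,70,77,[40])]; N=[*box((537,-383.5),.012,150,52,[12])]
o=np.hstack([tile("top",145,175,120,75,4,a,M),tile("top",375,175,50,75,4,a,N)])
o2=np.hstack([tile("scene",205,155,70,70,4,b,M),tile("scene",380,240,90,70,4,b,N)])
o2=cv2.copyMakeBorder(o2,0,0,0,o.shape[1]-o2.shape[1],0)
cv2.imwrite("pics/c2.png",np.vstack([o,o2]));print(np.vstack([o,o2]).shape)
```

```bash
python3 d.py 537 -383.5 30 0.012
```

```text
(580, 680, 3)
at [ 537.288 -380.116  207.401] shift [ -0.166   3.49  177.399] turn [-0.001  0.001 -0.011] j [-0.371  0.469  0.038 -0.    -1.141  1.943] F [-0.469 -0.001  0.586] w 84.69596763588365 0.0 t 30.0
```

View pics/c2.png

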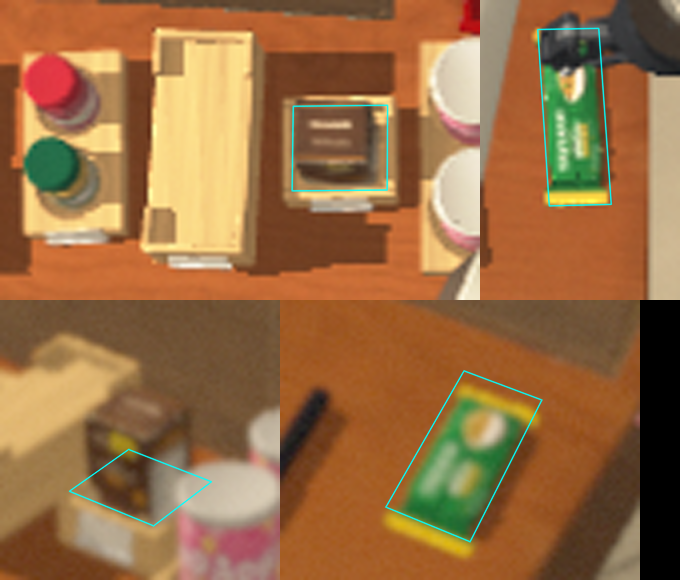

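The carton stands in its pocket (top view 332,140). The bar model fits across its width in both views, and along x it is probably about 534. I'll partly close the fingers, descend until they lightly touch, then grip.

>>> {"fn": "drive_effector", "kwargs": {"deltas": [{"tx": -1,"ty": 3,"tz": 20,"wz": -0.012},{"tx": -2,"ty": 3.5,"tz": 55,"wz": -0.012},{"tx": -2,"ty": 3.5,"tz": 90,"wz": -0.012},{"tx": -2,"ty": 3.5,"tz": 120,"wz": -0.012},{"tx": -2,"ty": 3.5,"tz": 145,"wz": -0.012},{"tx": -2,"ty": 3.5,"tz": 162,"wz": -0.012},{"tx": -2,"ty": 3.5,"tz": 172,"wz": -0.012},{"tx": -2,"ty": 3.5,"tz": 177,"wz": -0.012},{"tx": -2,"ty": 3.5,"tz": 177,"wz": -0.012}], "jaw": 68}}

```text
clock: 30.9
position: [536.2, -384.4, 30.6]
ee_rot: [1.0, 0.006, 0.0, 0.0]
contact_force: [-0.8, 0.7, 0.0]
gripper_width: 68.1
grasp_force: 0.0
```

>>> {"fn": "drive_effector", "kwargs": {"deltas": [{"tz": 2},{"tz": 4},{"tz": 4}]}}

```text
clock: 31.2
position: [536.3, -384.8, 26.7]
ee_rot: [1.0, 0.006, 0.0, 0.0]
contact_force: [-0.0, 0.5, -0.2]
gripper_width: 68.0
grasp_force: 0.0
```

>>> {"fn": "drive_effector", "kwargs": {"deltas": [{"tz": 2},{"tz": 3},{"tz": 3}]}}

```text
clock: 31.5
position: [536.0, -384.7, 23.1]
ee_rot: [1.0, 0.006, -0.0, -0.0]
contact_force: [-0.3, -0.3, -0.2]
gripper_width: 68.2
grasp_force: 0.0
```

>>> {"fn": "drive_effector", "kwargs": {"deltas": [{"tz": 1},{"tz": 2},{"tz": 2}]}}

```text
clock: 31.8
position: [536.1, -384.7, 21.1]
ee_rot: [1.0, 0.006, -0.0, -0.0]
contact_force: [-0.5, 0.1, -0.6]
gripper_width: 67.9
grasp_force: 0.0
```

```bash
python3 d.py 535 -383.5 20 0.012
```

```text
at [ 536.055 -384.7     21.102] shift [-1.04  -1.213  1.103] turn [-0.  0.  0.] j [-0.378  0.663 -0.141 -0.    -0.767  1.961] F [-0.471  0.111 -0.574] w 67.91512468682231 0.0 t 31.8
```

>>> {"fn": "drive_effector", "kwargs": {"deltas": [{"tz": 1},{"tz": 2},{"tz": 2}]}}

```text
clock: 32.1
position: [536.1, -384.7, 19.1]
ee_rot: [1.0, 0.006, -0.0, -0.0]
contact_force: [-0.9, -0.6, 0.2]
gripper_width: 68.4
grasp_force: 0.0
```

>>> {"fn": "drive_effector", "kwargs": {"deltas": [{"tz": 1},{"tz": 2},{"tz": 2}]}}

```text
clock: 32.4
position: [536.1, -384.7, 17.1]
ee_rot: [1.0, 0.006, -0.0, -0.0]
contact_force: [-0.8, 0.5, 0.0]
gripper_width: 67.7
grasp_force: 0.0
```

>>> {"fn": "drive_effector", "kwargs": {"deltas": [{"tz": 1},{"tz": 1}]}}

```text
clock: 32.6
position: [536.1, -384.7, 16.2]
ee_rot: [1.0, 0.006, -0.0, -0.0]
contact_force: [-0.4, 0.4, -0.5]
gripper_width: 67.8
grasp_force: 0.0
```

>>> {"fn": "drive_effector", "kwargs": {"deltas": [{},{},{}], "jaw": 59}}

```text
clock: 32.9
position: [536.2, -384.8, 16.3]
ee_rot: [1.0, 0.006, 0.0, 0.0]
contact_force: [0.2, -0.8, -0.2]
gripper_width: 58.8
grasp_force: 0.0
```

>>> {"fn": "drive_effector", "kwargs": {"deltas": [{"tz": 1},{"tz": 1}]}}

```text
clock: 33.1
position: [536.1, -384.7, 15.2]
ee_rot: [1.0, 0.006, -0.0, -0.0]
contact_force: [0.8, 0.5, -0.1]
gripper_width: 58.9
grasp_force: 0.0
```

>>> {"fn": "drive_effector", "kwargs": {"deltas": [{"tz": 1},{"tz": 1}]}}

```text
clock: 33.3
position: [536.1, -384.7, 14.1]
ee_rot: [1.0, 0.006, -0.0, -0.0]
contact_force: [-0.1, 0.0, 0.3]
gripper_width: 58.5
grasp_force: 0.0
```

>>> {"fn": "drive_effector", "kwargs": {"deltas": [{"tz": 1},{"tz": 1}]}}

```text
clock: 33.5
position: [536.1, -384.7, 13.1]
ee_rot: [1.0, 0.006, -0.0, -0.0]
contact_force: [0.7, -0.1, -0.1]
gripper_width: 59.0
grasp_force: 0.0
```

>>> {"fn": "drive_effector", "kwargs": {"deltas": [{"tz": 1},{"tz": 1}]}}

```text
clock: 33.7
position: [536.2, -384.8, 12.3]
ee_rot: [1.0, 0.006, 0.0, 0.0]
contact_force: [-0.1, 0.4, 0.5]
gripper_width: 58.9
grasp_force: 0.0
```

>>> {"fn": "drive_effector", "kwargs": {"deltas": [{"tz": 1},{"tz": 1}]}}

```text
clock: 33.9
position: [536.2, -384.8, 12.3]
ee_rot: [1.0, 0.006, 0.0, 0.0]
contact_force: [-0.4, 1.0, 5.1]
gripper_width: 59.0
grasp_force: 2.4
```

>>> {"fn": "drive_effector", "kwargs": {"deltas": [{"tz": 1},{"tz": 1}]}}

```text
clock: 34.1
position: [536.3, -384.8, 12.3]
ee_rot: [1.0, 0.006, 0.0, 0.0]
contact_force: [-2.3, 1.4, 9.1]
gripper_width: 59.1
grasp_force: 4.6
```

Table contact at 12.3 mm, so the tips are 12.3 mm ahead of the TCP at this opening. Raise slightly and grip.

>>> {"fn": "drive_effector", "kwargs": {"deltas": [{"tz": -2},{"tz": -5},{"tz": -5}]}}

```text
clock: 34.4
position: [536.3, -384.9, 15.5]
ee_rot: [1.0, 0.006, 0.0, 0.0]
contact_force: [0.0, -1.1, 0.4]
gripper_width: 59.1
grasp_force: 0.0
```

>>> {"fn": "drive_effector", "kwargs": {"deltas": [{},{},{},{},{},{}], "jaw": 35}}

```text
clock: 35.0
position: [536.5, -384.9, 15.9]
ee_rot: [1.0, 0.006, 0.0, 0.0]
contact_force: [-0.4, 0.8, 5.5]
gripper_width: 47.6
grasp_force: 58.0
```

>>> {"fn": "drive_effector", "kwargs": {"deltas": [{"tz": -3},{"tz": -10},{"tz": -20},{"tz": -20},{"tz": -20}]}}

```text
clock: 35.5
position: [536.3, -384.8, 35.8]
ee_rot: [1.0, 0.006, 0.0, 0.0]
contact_force: [0.1, -0.4, -0.3]
gripper_width: 47.6
grasp_force: 56.8
```

>>> {"fn": "drive_effector", "kwargs": {"deltas": [{"tz": -10},{"tz": -30},{"tz": -60},{"tz": -95},{"tz": -125},{"tz": -145},{"tz": -150}]}}

```text
clock: 36.2
position: [537.3, -385.4, 189.1]
ee_rot: [1.0, 0.006, 0.003, 0.001]
contact_force: [0.9, 0.4, -0.5]
gripper_width: 47.9
grasp_force: 56.8
```

>>> {"fn": "drive_effector", "kwargs": {"deltas": [{"tx": -10,"ty": -5},{"tx": -30,"ty": -15},{"tx": -55,"ty": -35},{"tx": -75,"ty": -65},{"tx": -80,"ty": -95},{"tx": -80,"ty": -130},{"tx": -80,"ty": -165},{"tx": -80,"ty": -200},{"tx": -80,"ty": -230},{"tx": -80,"ty": -250}]}}

```text
clock: 37.2
position: [452.1, -134.0, 184.5]
ee_rot: [1.0, 0.007, -0.001, -0.0]
contact_force: [0.4, -0.9, -1.1]
gripper_width: 47.8
grasp_force: 56.9
```

```bash
python3 d.py 455 283 185 0
```

```text
at [ 452.125 -134.013  184.537] shift [   8.417 -416.938   -0.301] turn [-0.     0.002  0.013] j [ 0.057  0.187 -0.449 -0.001 -0.937  1.527] F [ 0.364 -0.907 -1.103] w 47.80567755372791 56.851794216781855 t 37.2
```

>>> {"fn": "drive_effector", "kwargs": {"deltas": [{"ty": -15,"wz": 0.01},{"ty": -40,"wz": 0.02},{"ty": -80,"wz": 0.03},{"ty": -120,"wz": 0.046},{"ty": -160,"wz": 0.046},{"ty": -200,"wz": 0.046},{"ty": -240,"wz": 0.046},{"ty": -280,"wz": 0.046},{"ty": -320,"wz": 0.046},{"ty": -350,"wz": 0.046}]}}

```text
clock: 38.2
position: [448.1, 216.1, 184.5]
ee_rot: [1.0, -0.016, -0.001, 0.0]
contact_force: [1.1, 0.6, -0.7]
gripper_width: 47.3
grasp_force: 56.9
```

>>> {"fn": "drive_effector", "kwargs": {"deltas": [{"tx": 10,"ty": -25},{"tx": 28,"ty": -45},{"tx": 45,"ty": -60},{"tx": 53,"ty": -67},{"tx": 56,"ty": -67},{"tx": 56,"ty": -67},{"tx": 56,"ty": -67}]}}

```text
clock: 38.9
position: [506.4, 278.3, 185.2]
ee_rot: [1.0, -0.017, -0.0, 0.0]
contact_force: [0.7, -0.2, 0.3]
gripper_width: 47.7
grasp_force: 56.9
```

Run:
```python
from h import *
np.set_printoptions(precision=1,suppress=True)
s=readout.read_state()["position"];print(s)
for n in("top","scene"):
    a=imaging.get_image(n);cv2.imwrite(f"pics/b_{n}.png",a);h=cv2.cvtColor(a,cv2.COLOR_BGR2HSV)
    c=proj(n,[s-[0,0,10]])[0].astype(int)
    for nm,lo,hi in(("green",(45,110,50),(80,255,255)),("yellow",(22,150,150),(34,255,255))):
        m=cv2.inRange(h,lo,hi);k,l,st,ce=cv2.connectedComponentsWithStats(m)
        for i in range(1,k):
            if st[i,4]>8 and np.hypot(*(ce[i]-c))<60: print(n,nm,st[i],ce[i],ray(n,[ce[i]],s[2]-7)[0])
```

```bash
python3 d.py 510 283 100 -0.033
```

```text
[506.4 278.3 185.2]
top green [193 184   6  10  29] [195.8 187. ] [559.2 263.5 178.2]
top green [194 207   3  10  18] [195.1 210.4] [487.5 263.7 178.2]
top green [182 209  15  16 124] [188.1 219.4] [460.5 284.  178.2]
top green [154 212  10  10  59] [159.6 217.6] [466.5 370.1 178.2]
top yellow [192 180   9   4  28] [196.2 181.8] [575.4 262.6 178.2]
top yellow [192 208   2   8   9] [192.1 211.1] [485.4 272.7 178.2]
top yellow [181 225  17   4  63] [188.7 226.6] [438.7 281.9 178.2]
scene green [220 145   6   6  15] [222.5 147.5] [540.6 255.1 178.2]
scene green [191 146  20  16 109] [201.2 155.7] [466.5 270.8 178.2]
scene green [172 163  11   9  78] [177.2 167.2] [379.8 278.7 178.2]
scene yellow [227 144   5   4  14] [229.1 145.6] [561.2 247.3 178.2]
scene yellow [187 159  13   6  33] [192.9 161.7] [426.9 265.6 178.2]
scene yellow [233 190   5   3  11] [235.3 190.9] [375.3  78.8 178.2]
at [506.537 278.581 185.574] shift [ 3.325 -4.531 85.574] turn [-0.     0.    -0.001] j [ 0.783  0.358 -0.2   -0.    -1.013  0.754] F [-1.353  0.046 -0.144] w 47.979691669243074 56.87095111235976 t 39.0
```

>>> {"fn": "drive_effector", "kwargs": {"deltas": [{"tx": 1,"ty": -2,"tz": 10},{"tx": 1.5,"ty": -4,"tz": 30},{"tx": 1.5,"ty": -4,"tz": 50},{"tx": 1.5,"ty": -4,"tz": 65},{"tx": 1.5,"ty": -4,"tz": 73},{"tx": 1.5,"ty": -4,"tz": 78},{"tx": 1.5,"ty": -4,"tz": 78},{"tx": 1.5,"ty": -4,"tz": 78}]}}

```text
clock: 39.8
position: [509.1, 283.5, 107.9]
ee_rot: [1.0, -0.017, 0.001, -0.0]
contact_force: [0.3, -0.5, -0.3]
gripper_width: 47.8
grasp_force: 56.9
```

Run:
```python
from ov import *
a=imaging.get_image("top");b=imaging.get_image("scene")
s=readout.read_state()["position"];zb=s[2]-16;print(s,zb)
M=[*box((509.5,283.2),-.033,166,66,[83]),*box(s[:2],-.033,150,52,[zb+12])]
o=np.hstack([tile("top",165,170,65,75,6,a,M),tile("scene",165,155,66,75,6,b,M)])
cv2.imwrite("pics/b1.png",o);print(o.shape)
```

```text
[509.09347238 283.61513937 108.14451343] 92.14451343470401
(450, 786, 3)
```

View pics/b1.png

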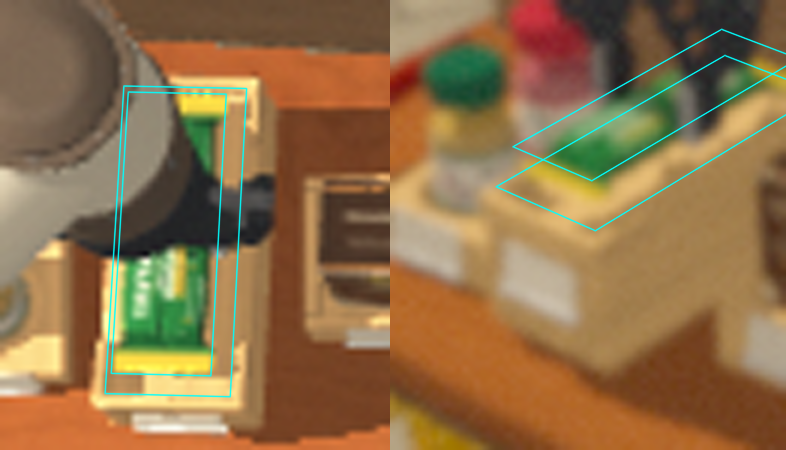

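The bar outline matches the model (end at 160,362 in the top view). It lies parallel inside the stand's rectangle, with the fingers in the open middle. Lowering.

>>> {"fn": "drive_effector", "kwargs": {"deltas": [{"tz": 5},{"tz": 10},{"tz": 14},{"tz": 17},{"tz": 19},{"tz": 19},{"tz": 19}]}}

```text
clock: 40.6
position: [508.8, 283.3, 88.3]
ee_rot: [1.0, -0.017, 0.0, 0.0]
contact_force: [0.1, -0.5, -0.5]
gripper_width: 47.4
grasp_force: 56.9
```

>>> {"fn": "drive_effector", "kwargs": {"deltas": [{"tz": 1},{"tz": 2},{"tz": 2}]}}

```text
clock: 40.9
position: [508.6, 283.2, 86.2]
ee_rot: [1.0, -0.017, -0.0, 0.0]
contact_force: [0.7, -0.8, -0.6]
gripper_width: 48.0
grasp_force: 56.9
```

>>> {"fn": "drive_effector", "kwargs": {"deltas": [{"tz": 1},{"tz": 1}]}}

```text
clock: 41.1
position: [508.8, 283.3, 85.9]
ee_rot: [1.0, -0.017, 0.0, -0.0]
contact_force: [-1.9, -0.3, 3.9]
gripper_width: 48.0
grasp_force: 58.0
```

>>> {"fn": "drive_effector", "kwargs": {"deltas": [{},{},{},{}], "jaw": 68}}

```text
clock: 41.5
position: [508.7, 283.2, 85.1]
ee_rot: [1.0, -0.017, -0.0, 0.0]
contact_force: [0.8, 0.8, -0.0]
gripper_width: 68.2
grasp_force: 0.0
```

>>> {"fn": "drive_effector", "kwargs": {"deltas": [{"tz": -5},{"tz": -20},{"tz": -50},{"tz": -90},{"tz": -130},{"tz": -150},{"tz": -160}]}}

```text
clock: 42.2
position: [509.4, 283.8, 248.5]
ee_rot: [1.0, -0.017, 0.002, -0.002]
contact_force: [0.3, 0.2, -1.2]
gripper_width: 68.3
grasp_force: 0.0
```

>>> {"fn": "drive_effector", "kwargs": {"deltas": [{"tx": -10,"ty": 20},{"tx": -30,"ty": 60},{"tx": -50,"ty": 105},{"tx": -60,"ty": 150},{"tx": -60,"ty": 195},{"tx": -60,"ty": 240},{"tx": -60,"ty": 280},{"tx": -60,"ty": 310},{"tx": -60,"ty": 325},{"tx": -60,"ty": 325}]}}

```text
clock: 43.2
position: [436.8, -41.1, 244.5]
ee_rot: [1.0, -0.019, -0.001, 0.0]
contact_force: [0.4, -0.4, -0.2]
gripper_width: 67.7
grasp_force: 0.0
```

Run:
```python
from h import *
np.set_printoptions(precision=1,suppress=True)
for n in("top","scene"):
    a=imaging.get_image(n);cv2.imwrite(f"pics/f_{n}.png",a);h=cv2.cvtColor(a,cv2.COLOR_BGR2HSV)
    c=proj(n,[[509,283,80]])[0]
    for nm,lo,hi in(("green",(45,110,50),(80,255,255)),("yellow",(22,150,150),(34,255,255))):
        m=cv2.inRange(h,lo,hi);k,l,st,ce=cv2.connectedComponentsWithStats(m)
        for i in range(1,k):
            if st[i,4]>8 and np.hypot(*(ce[i]-c))<50: print(n,nm,st[i],ray(n,[ce[i]],80)[0])
    q=np.argwhere(cv2.inRange(h,(22,110,110),(80,255,255))*0+1)[:0]
    # whole-bar rectangle in top view
    if n=="top":
        m=cv2.inRange(h,(40,110,50),(80,255,255));m[:, :170]=0;m[:,220:]=0;m[:170]=0;m[260:]=0
        p=np.argwhere(m)[:,::-1].astype(np.float32);w=ray(n,p,82)[:,:2].astype(np.float32);print("green rect",cv2.minAreaRect(w))
    # lid colours
    red=cv2.inRange(h,(165,120,80),(180,255,255))
print(readout.read_state()["contact_force"])
```

```text
top green [187 191  15  39 331] [505.8 284.   80. ]
top green [151 210  13  12 128] [491.1 400.2  80. ]
top yellow [188 187  16   4  44] [578.  275.7  80. ]
top yellow [186 230  16   3  42] [441.1 280.4  80. ]
green rect ((508.3778991699219, 283.2544860839844), (45.20772171020508, 123.83722686767578), 88.2000503540039)
scene green [172 163  11   9  78] [502.7 412.1  80. ]
scene green [193 174  34  18 142] [484.2 270.6  80. ]
scene yellow [221 170  11   6  22] [565.  265.5  80. ]
scene yellow [190 188  11   7  28] [430.3 271.6  80. ]
scene yellow [233 189   5   4  15] [498.4 180.8  80. ]
[-0.1  0.3  0.4]
```

The bar measures centred at about (509,282), yaw about -0.034, with its ends 137 mm apart. That is inside the rails and flat. The arm is clear of everything, so I'll hand in.

>>> {"fn": "drive_effector", "kwargs": {"deltas": [{},{},{}]}}

```text
clock: 43.6
position: [437.8, -38.9, 245.2]
ee_rot: [1.0, -0.016, -0.0, 0.0]
contact_force: [-1.0, 0.3, 0.1]
gripper_width: 68.1
grasp_force: 0.0
```

```bash
python3 -c "
from bench import arm, imaging, readout; print(arm.job_done())"
```

```text
the job is handed in; nothing more can be done
None
```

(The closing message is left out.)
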